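# Gauge the gearbox cover, then hold it over its threaded holes

### The arm

A 6-joint arm with a two-finger parallel gripper is mounted at the origin on the work surface. World frame = base frame: x ahead of the robot, y to its left, z up, the work surface at z = 0. Lengths are in m, angles in degrees, forces in N, time in s.
With the tool pointing down it reaches from about 0.25 to 0.725 m from the base axis. Payload 9.7 kg.
Tool frame: the origin (TCP) lies midway between the tips of the shut fingers; the grasp point (between the pads) lies 19 mm behind it; x points along the fingers, y is the direction in which the jaws open and shut, and the axes are right-handed (so a half turn about x gives the same grasp; the last joint's range is limited). The gripper opens to 85 mm and grips with 20 to 120 N. Pads are 22 mm wide; open, the fingers measure 114 mm over their backs; the gripper's body (76 mm by 85 mm) begins 54 mm behind the grasp point. The pads swing forward as they close: fully open they stand 13 mm farther back than shut.
Start: joints at [67.895, 4.979, 10.078, 95.1, 0, 90], TCP at [0.207, 0.51, 0.231] pointing down, gripper open.
Joint ranges: [-179.16, 179.16], [-48.56, 103.87], [-65.8, 70.77], [-126.05, 130.52], [-82.76, 87.17], [-180, 180]. Speed limits (degrees/s): [127.2, 127.2, 147.25, 180, 180, 180].

### API

Orientations are given as [roll, pitch, yaw] about the fixed x, y, z axes, in that order (R = Rz(yaw) Ry(pitch) Rx(roll)).
In Python, from workcell import bot, cams gives the robot as it stands.
- The arm moves only by the tool apply_moves, never from a script. Its argument "commands" is a list of rows, each a list of 5 numbers: the shift along the tool's x, y, z in m, then the turn about the tool's x in rad, then the opening, from -1 (shut) to 1 (fully open). In form: [[tx, ty, tz, roll, hand], ...]. A call has 1 to 12 rows; each row is the pose to reach, as a shift and turn from the pose measured when the call began, along the tool's axes at that moment; what a row does not reach only later rows make up. A row lasts 1/10 s, in which the tool goes at most 50 mm and 8.59 degrees, less where a joint would pass 70% of its speed; a pose out of reach is approached as far as the arm can. A call with a gripper value outside its range is refused whole. The fingers move at their own pace and stop on an object; "newtons" is the grip in N (left out, the last holds). Time passes only in rows, so rows that repeat a pose let the fingers close. It gives the time, the measured TCP pose, the force and the opening at its end, in the units of the state.
- bot.get_obs(): the state, without advancing time (a new reading comes with each control period).
- cams.camera(name): name is "scene" or "top" or "wrist"; returns a dict with "frame" (384x512x3 uint8, blue, green, red), "depth" (384x512 float32, m along the optical axis (not along the pixel's ray), 0 where there is no reading), "camera_matrix" (3x3 intrinsics, pixels), "R" (3x3) and "t" (3): a world point X has camera coordinates R X + t; the wrist camera has in their place "mount" (4x4, takes a point from camera to tool coordinates, whose origin is the TCP and whose axes are the tool frame's). Camera axes: x right, y down, z forward; pixel columns grow to the right and rows downward; lengths in m; the calibration is good to about 2 mm. A picture is of the moment at which its call begins: read the wrist's pose just before it.
- bot.job_done(): hands the job in, once; it reports no verdict.
Trained networks look in the newest picture that a camera, given by its name, has taken for a name from the list of things; names that differ only in an ending like _2 or _b are one class to them, and where a whole thing is asked for, a point or a joint stands for the part that bears it (a point fixed in the world has none). Each returns a list of dicts, best first, with "confidence" (0 to 1); they miss things now and then, are a little off and sometimes report something else, mostly with a low value. They report only what shows in the picture. A call takes as long as a camera call.
- cams.spot_in(name, camera): "rect" ([left, top, right, bottom] in pixels, round what is visible of it).
The state is a dict: "time": time; "q": joint angles; "qd": joint speeds; "joint_efforts": joint torques, N m; "ee_pos": TCP position; "tcp_rot": TCP orientation; "wrist_force": force on the tool from outside, world axes, zero at the start; "torque": the same for the moment, N m; "opening": finger opening in m.
Only numpy, scipy, OpenCV 4.12 (cv2) and the standard library are available. Lean on these libraries where they do the work, as an engineer would, in place of code of your own. Each camera call takes 0.05 s, during which the arm holds its last target. There are 200 camera calls.

### The job

The flat cover plate lies on the base of the bench thickness gauge: press the gauge's sprung plunger down until its foot rests on the plate and keep it there for about a second, then let it spring back. Then take the plate by its rib, draw it out from under the foot and hold it level about 10 mm above the top of the gearbox housing, with its four holes lined up over the four threaded holes (either way round), never letting it touch the housing. Finish while still holding it there in the gripper, and leave the hammer, clamp and screw tray alone.

Things in the scene. Friction and masses are not known exactly. Their poses are not given: they have to be found in the camera images.
- gauge: Fixed bench gauge, origin on the bench. Dark base: local x -95 to +140, y +-65 mm, top 20 mm up. Grey column (24 x 40 mm, 66 mm high) at x = +117, dial on its +x face; from it a head 24 mm wide (50 to 66 mm up) overhangs to x = +53 with the plunger at (65, 0). The cover lies on the base, long side about along x, +x end under the foot; draw it out toward local -x
- plunger (a joint): Plunger travel in m: 0 = sprung up (foot, 10 mm wide, 42 mm above the bench, 12 mm over the cover's plate), positive = pressed down. The foot meets the plate at 0.012; without plate the stop is at 0.016. Spring 200 N/m plus 1.2 N preload (3.6 N at 0.012); springs back when let go
- plunger_cap (a point): Centre of the top face of the plunger's black cap, a disc 20 mm in diameter and 8 mm thick; 90 mm above the bench when sprung up. Press straight down on it; it moves with the plunger
- cover: Loose aluminium plate, about 0.5 kg, 160 (x) x 90 (y) x 10 mm, with a grip rib on its middle: 50 mm long (x), 24 mm wide (y), top 56 mm above the underside. Four 18 mm through holes at local (+-65, +-28) mm; same after a half turn. Origin: centre of the underside, z up. Starts flat on the gauge's base, underside 20 mm above the bench
- cover_hole0 (a point): centre of the cover's hole at local (+65, +28) mm, at the underside
- cover_hole2 (a point): centre of the cover's hole at local (-65, -28) mm, at the underside
- housing: Grey gearbox housing with a bare steel top flange 160 x 90 mm (long side along its x) and a 100 x 36 mm window in it, fixed. Origin on the bench under its centre; flat top face 70 mm above the bench. Four threaded holes, 10 mm across, at local (+-65, +-28) mm, the same pattern as the cover's
- thread0 (a point): mouth of the threaded hole at local (+65, +28) mm, on the housing's top face
- thread2 (a point): mouth of the threaded hole at local (-65, -28) mm, on the housing's top face
- hammer: bystander: hammer lying on the bench, about 300 mm long; leave alone
- clamp: bystander: dark C-clamp lying on the bench, about 185 x 90 mm; leave alone
- screw_tray: bystander: open steel tray 80 x 120 x 30 mm with a few screws, on the far side; leave alone

How it is judged:
By the outcome, as a careful person would: the job done as asked, in the order asked, and still so for the second after the job is handed in, while the arm keeps its last pose, push and grip.
It also fails if it takes over 58 s, if anything falls off the work surface, if the arm or the gripper's body presses on something with over 40 N, if the wrist force passes 120 N, or if a joint passes its speed limit or range.

## Working session

There is one attempt and no reset: what is moved stays moved. The work goes in short steps, Python scripts to look and compute and a tool call to move; the robot and the scene stay as the last step left them, time stands still between calls to the robot, and variables do not carry over. Pictures are saved under pics/ and viewed, about 8 in all and at most 12, crops included, and the job is handed in when it is done.

Besides the shell and the picture viewer there is one more tool, called as name(argument=value, ...) on one line, values as JSON. apply_moves: Moves the arm, as the interface text tells. Its arguments: {"type":"object","properties":{"commands":{"type":"array"},"newtons":{"type":"number"}},"required":["commands"]}

```bash
mkdir -p pics; cat > h.py <<'E'
import numpy as np, cv2
from workcell import bot, cams
from scipy.spatial.transform import Rotation as Ro
def tool():
    o=bot.get_obs(); return np.array(o['ee_pos']), Ro.from_euler('xyz',o['tcp_rot'],degrees=True).as_matrix()
def cloud(c,T=None):
    d=c['depth'];K=c['camera_matrix'];v,u=np.mgrid[:384,:512]
    P=np.stack([(u-K[0,2])/K[0,0]*d,(v-K[1,2])/K[1,1]*d,d],-1)
    if 'R' in c: return (P-c['t'])@np.array(c['R'])
    M=np.array(c['mount']);p,R=T
    return (P@M[:3,:3].T+M[:3,3])@R.T+p
E
python3 - <<'E'
from h import *
print(bot.get_obs())
for n in ['top','scene']:
    c=cams.camera(n); cv2.imwrite(f'pics/{n}0.png',c['frame']); P=cloud(c); np.save(f'{n}.npy',P)
    print(n,'campos',-np.array(c['R']).T@c['t'])
    for k in ['gauge','plunger_cap','cover','cover_hole0','housing','thread0','hammer','clamp','screw_tray']:
        for r in cams.spot_in(k,n)[:4]:
            l,t,rr,b=r['rect']; u,v=int((l+rr)/2),int((t+b)/2)
            print(k,np.round(r['rect']),round(r['confidence'],2),np.round(P[v,u],3))
f=np.hstack([cv2.imread('pics/top0.png'),cv2.imread('pics/scene0.png')]);cv2.imwrite('pics/b.png',cv2.resize(f,(800,300)))
E
```

```text
{'time': 0.0, 'q': array([ 6.78955073e+01,  5.01217218e+00,  1.00330287e+01,  9.50985148e+01,
       -8.98336233e-04,  8.99993405e+01]), 'qd': array([ 0.01012077, -0.05619756, -0.03445398,  0.10873909,  0.0387674 ,
       -0.00288758]), 'joint_efforts': array([-5.91660646e-04, -5.20397151e+01,  4.64793348e+01,  1.64804823e-02,
        5.53463997e-05, -3.18955102e-06]), 'ee_pos': array([0.2068813 , 0.50936073, 0.23056001]), 'tcp_rot': array([ -89.33790207,   89.92233661, -111.44173457]), 'wrist_force': array([ 0.00414786, -0.5216449 , -0.06621908]), 'torque': array([ 0.03844749,  0.06527842, -0.0656049 ]), 'opening': 0.08516224413243358}
top campos [0.37087887 0.00456975 1.38021792]
gauge [276. 181. 326. 266.] 0.96 [ 0.566 -0.159  0.079]
cover [284. 204. 321. 262.] 0.81 [ 0.541 -0.163  0.071]
cover_hole0 [286. 205. 318. 259.] 0.78 [ 0.541 -0.163  0.071]
housing [142. 212. 195. 270.] 0.68 [0.51  0.229 0.045]
thread0 [141. 209. 196. 271.] 0.82 [0.51  0.229 0.045]
thread0 [396. 179. 427. 241.] 0.71 [ 0.628 -0.513  0.   ]
hammer [ 76. 169. 118. 255.] 0.68 [ 0.598  0.46  -0.003]
hammer [145. 207. 196. 268.] 0.38 [0.519 0.223 0.045]
clamp [398. 180. 426. 239.] 0.64 [ 0.632 -0.517 -0.002]
screw_tray [218. 139. 260. 169.] 0.93 [0.791 0.029 0.006]
scene campos [1.43734533 0.03560383 0.98907018]
gauge [168. 184. 217. 241.] 0.95 [ 0.63  -0.162  0.066]
cover [178. 185. 213. 221.] 0.69 [ 0.573 -0.163  0.046]
cover_hole0 [175. 183. 209. 223.] 0.8 [ 0.612 -0.166  0.092]
housing [292. 168. 336. 222.] 0.73 [0.518 0.226 0.052]
housing [178. 182. 212. 221.] 0.39 [ 0.573 -0.165  0.056]
thread0 [294. 172. 336. 223.] 0.76 [0.516 0.231 0.04 ]
hammer [ 65. 196. 110. 244.] 0.66 [ 0.629 -0.511  0.002]
hammer [368. 190. 393. 258.] 0.6 [0.606 0.435 0.027]
clamp [ 66. 199. 107. 242.] 0.9 [ 0.626 -0.517 -0.003]
screw_tray [228. 253. 275. 286.] 0.61 [0.788 0.03  0.005]
```

View pics/top0.png

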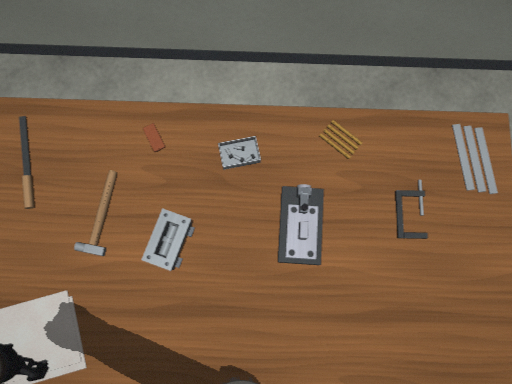

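View pics/scene0.png

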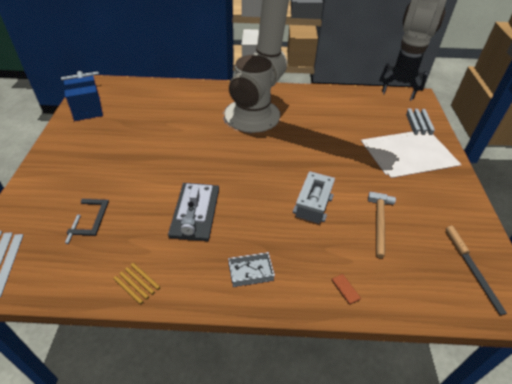

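The top view shows the gauge at about (300,225) with its plunger at the far end (305,190). The plate's rib is at (303,231), the housing at (167,240), the hammer at (100,215) and the clamp at (410,210). The scene view agrees. Next I fit the poses.

```bash
python3 - <<'E'
from h import *
p,R=tool();print('tool R',R.round(3))
P=np.load('top.npy');I=cv2.imread('pics/top0.png').astype(int)
def rect(m,name):
    pts=P[m][:,:2].astype(np.float32); r=cv2.minAreaRect(pts*1000); print(name,m.sum(),np.round(r[0],1),np.round(r[1],1),round(r[2],1), 'z',np.median(P[m][:,2]).round(4))
x,y,z=P[...,0],P[...,1],P[...,2]
g=(abs(x-.56)<.2)&(abs(y+.16)<.12)
br=I.min(-1)>120
rect(g&(z>.01)&(z<.035),'base'); rect(g&br&(z>.02)&(z<.04),'plate'); rect(g&(z>.055)&(z<.085),'rib+head+..')
rect(g&(x<.585)&(z>.06),'rib'); rect(g&(z>.08),'cap')
hh=(abs(x-.51)<.13)&(abs(y-.23)<.12)
rect(hh&(z>.06),'housing')
h,w=I.shape[:2]
a=cv2.imread('pics/top0.png')
cv2.imwrite('pics/c.png',np.hstack([cv2.resize(a[175:275,270:332],None,fx=5,fy=5,interpolation=2),cv2.resize(a[200:280,135:205],None,fx=5,fy=5)[:500] if 0 else cv2.resize(a[190:290,135:205],None,fx=5,fy=5,interpolation=2)]))
E
```

```text
tool R [[ 0.     0.376  0.926]
 [ 0.     0.926 -0.376]
 [-1.     0.     0.   ]]
base 2765 [ 560.2 -180.7] [190.4 301.4] 79.3 z 0.0235
plate 1226 [ 549.4 -167.8] [ 91.  160.5] 87.9 z 0.0304
rib+head+.. 419 [ 604.9 -170.7] [ 39.5 162.8] 89.8 z 0.0677
rib 152 [ 548.3 -168.6] [24.7 49.3] 87.7 z 0.0766
cap 49 [ 577.1 -167.6] [18.2 93.1] 87.4 z 0.0891
housing 1311 [511.  228.9] [ 91.8 160.4] 71.3 z 0.0701
```

View pics/c.png

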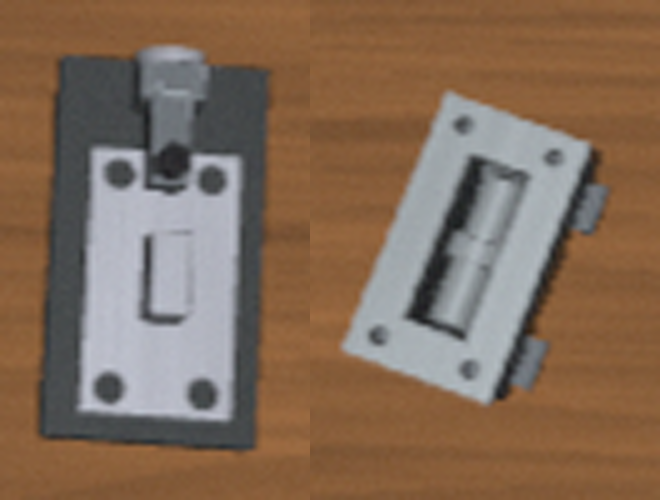

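Poses fitted:
- **Plate:** centre (0.549, -0.168), long axis about -2.1°.
- **Housing:** centre (0.511, 0.229), long axis about -18.7°.

I'm moving above the gauge with the fingers shut.

apply_moves(commands=[[0,-0.015,0.02,-0.03,-1],[0,-0.04,0.055,-0.06,-1],[0,-0.068,0.09,-0.1,-1],[0,-0.096,0.125,-0.14,-1],[0,-0.124,0.16,-0.18,-1],[0,-0.152,0.195,-0.22,-1],[0,-0.18,0.23,-0.26,-1],[0,-0.208,0.265,-0.3,-1],[0,-0.236,0.3,-0.33,-1],[0,-0.264,0.335,-0.35,-1],[0,-0.285,0.365,-0.35,-1],[0,-0.3,0.385,-0.35,-1]])

```text
time: 2.2
ee_pos: [0.4517, 0.0846, 0.2313]
tcp_rot: [-12.9, 90.0, -15.1]
wrist_force: [-0.9, -0.4, 0.4]
opening: 0.0001
```

```bash
cat >> h.py <<'E'
def go(t,yaw=None):
    "tool shift to reach world t; yaw = wanted world heading of tool y, deg"
    p,R=tool(); print('t',bot.get_obs()['time'],'tcp',p.round(4),'yheading',np.degrees(np.arctan2(R[1,1],R[0,1])).round(2),'shift',(R.T@(np.array(t)-p)).round(4), '' if yaw is None else -np.radians(yaw-np.degrees(np.arctan2(R[1,1],R[0,1]))).round(4))
E
python3 - <<'E'
from h import *
P=np.load('top.npy');I=cv2.imread('pics/top0.png').astype(int)
x,y,z=P[...,0],P[...,1],P[...,2]
m=(x>.585)&(x<.65)&(abs(y+.165)<.03)&(z>.085)
print(P[m].mean(0),m.sum(),P[m].min(0),P[m].max(0))
print(bot.get_obs()); go([.6,-.168,.22],87.9)
E
```

```text
[ 0.61351746 -0.16905145  0.08969803] 38 [ 0.60527533 -0.17820982  0.08547268] [ 0.6236149  -0.15995944  0.0936882 ]
{'time': 2.2, 'q': array([ 1.06116913e+01, -7.36774614e+00, -2.05323362e+00,  9.52899064e+01,
       -1.18318392e-02,  1.27623457e+01]), 'qd': array([-28.33292798,  10.64033305,   9.46540108,  -1.03544916,
         0.33979432, -28.12453252]), 'joint_efforts': array([  2.52705552, -40.22010326,  45.61824918,   0.10930138,
        -0.14050436,   0.46828693]), 'ee_pos': array([0.45168972, 0.08456696, 0.23132901]), 'tcp_rot': array([-12.91816164,  89.97269697, -15.06881856]), 'wrist_force': array([-0.91223859, -0.3542205 ,  0.39557583]), 'torque': array([ 0.04960422,  0.01238334, -0.00026197]), 'opening': 6.731436578833719e-05}
t 2.2 tcp [0.4517 0.0846 0.2313] yheading 87.85 shift [ 0.0114 -0.2468  0.1577] -0.0009
```

apply_moves(commands=[[0,-0.04,0.025,0,-1],[0,-0.08,0.05,0,-1],[0,-0.12,0.075,0,-1],[0.003,-0.16,0.1,0,-1],[0.006,-0.195,0.12,0,-1],[0.01,-0.225,0.138,0,-1],[0.01,-0.24,0.146,0,-1],[0.01,-0.247,0.148,0,-1],[0.01,-0.247,0.148,0,-1],[0.01,-0.247,0.148,0,-1]])

```text
time: 3.2
ee_pos: [0.59, -0.1671, 0.2218]
tcp_rot: [6.5, 90.0, 4.3]
wrist_force: [-0.3, 1.3, 0.1]
opening: 0.0002
```

```bash
cat > w.py <<'E'
from h import *
import sys
def wrist(n):
    T=tool(); c=cams.camera('wrist'); cv2.imwrite(f'pics/{n}.png',c['frame']); P=cloud(c,T); return c,P
def rect(P,m,name):
    k=cv2.morphologyEx(m.astype(np.uint8),cv2.MORPH_OPEN,np.ones((3,3)))>0
    pts=P[k][:,:2].astype(np.float32); r=cv2.minAreaRect(pts*1000); print(name,k.sum(),np.round(r[0],1),np.round(r[1],1),round(r[2],1),'mean',P[k].mean(0).round(4))
E
python3 - <<'E'
from w import *
c,P=wrist('w1'); x,y,z=[P[...,i] for i in range(3)]; print(c['mount'])
g=(abs(x-.58)<.15)&(abs(y+.168)<.1)&(c['depth']>0)
b=c['frame'].min(-1)
rect(P,g&(z>.085)&(z<.1)&(x>.59)&(x<.645)&(abs(y+.168)<.025),'cap')
rect(P,g&(z>.026)&(z<.034)&(b>110),'plate')
rect(P,g&(z>.07)&(z<.08)&(x<.59),'rib')
go([.6135,-.169,.11],87.9)
E
```

```text
[[ 8.41504794e-04 -3.04846327e-01  9.52401181e-01 -1.42412209e-01]
 [ 9.99999214e-01 -6.28287668e-04 -1.08466405e-03 -5.25635781e-04]
 [ 9.29037768e-04  9.52401345e-01  3.04845558e-01 -7.73510133e-02]
 [ 0.00000000e+00  0.00000000e+00  0.00000000e+00  1.00000000e+00]]
cap 325 [ 614.9 -169.4] [18.3 19. ] 88.3 mean [ 0.6147 -0.1693  0.0897]
plate 6229 [ 550.8 -169.4] [ 88.7 159.3] 87.6 mean [ 0.521  -0.1695  0.0298]
rib 1363 [ 551. -169.] [23.9 50. ] 88.5 mean [ 0.55   -0.1687  0.0755]
t 3.25 tcp [ 0.5901 -0.1669  0.2219] yheading 87.89 shift [ 0.1119 -0.0012  0.0234] -0.0001
```

View pics/w1.png

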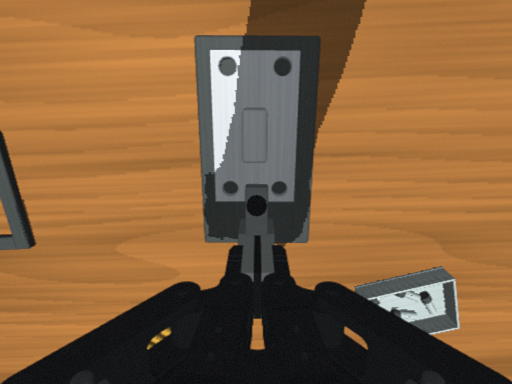

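The wrist view shows the cap at (257,205), the rib at (255,135), and the plate under the foot. The fits agree within 2 mm. I'm descending to just above the cap.

apply_moves(commands=[[0.01,-0.0015,0.008,0,-1],[0.03,-0.0015,0.018,0,-1],[0.055,-0.0015,0.0247,0,-1],[0.08,-0.0015,0.0247,0,-1],[0.1,-0.0015,0.0247,0,-1],[0.115,-0.0015,0.0247,0,-1],[0.122,-0.0015,0.0247,0,-1],[0.125,-0.0015,0.0247,0,-1],[0.125,-0.0015,0.0247,0,-1],[0.125,-0.0015,0.0247,0,-1]])

```text
time: 4.25
ee_pos: [0.6153, -0.1694, 0.0981]
tcp_rot: [-9.5, 89.9, -11.6]
wrist_force: [-0.7, 0.3, 0.4]
opening: -0.0
```

```bash
python3 - <<'E'
from w import *
print(bot.get_obs()['wrist_force']);go([.6147,-.1693,.078],87.9)
E
```

```text
[-0.74446397  0.29759116  0.43836156]
t 4.25 tcp [ 0.6153 -0.1694  0.0981] yheading 87.9 shift [ 0.02    0.0001 -0.0007] -0.0
```

Pressing most of the way (to about z 0.080), then the rest in small steps.

apply_moves(commands=[[0.004,0,-0.0005,0,-1],[0.008,0,-0.0005,0,-1],[0.012,0,-0.0005,0,-1],[0.015,0,-0.0005,0,-1],[0.017,0,-0.0005,0,-1],[0.018,0,-0.0005,0,-1],[0.018,0,-0.0005,0,-1],[0.018,0,-0.0005,0,-1]])

```text
time: 5.05
ee_pos: [0.615, -0.1695, 0.0803]
tcp_rot: [-11.6, 89.8, -13.7]
wrist_force: [1.6, 0.0, 2.3]
opening: 0.0003
```

apply_moves(commands=[[0.001,0,0,0,-1],[0.002,0,0,0,-1],[0.0025,0,0,0,-1],[0.0025,0,0,0,-1]])

```text
time: 5.45
ee_pos: [0.6151, -0.1695, 0.0781]
tcp_rot: [-12.0, 89.8, -14.1]
wrist_force: [0.2, -1.0, 4.7]
opening: 0.0001
```

apply_moves(commands=[[0.001,0,0,0,-1],[0.0015,0,0,0,-1],[0.0015,0,0,0,-1]])

```text
time: 5.75
ee_pos: [0.6151, -0.1695, 0.078]
tcp_rot: [-12.4, 89.7, -14.5]
wrist_force: [-3.1, 0.1, 11.4]
opening: 0.0002
```

The foot is on the plate: z has stalled at 0.078 while the force rises. Now I hold it there.

apply_moves(commands=[[0.0014,0,0,0,-1],[0.0014,0,0,0,-1],[0.0014,0,0,0,-1],[0.0014,0,0,0,-1],[0.0014,0,0,0,-1],[0.0014,0,0,0,-1],[0.0014,0,0,0,-1],[0.0014,0,0,0,-1],[0.0014,0,0,0,-1],[0.0014,0,0,0,-1],[0.0014,0,0,0,-1],[0.0014,0,0,0,-1]])

```text
time: 6.95
ee_pos: [0.6152, -0.1695, 0.078]
tcp_rot: [-12.1, 89.7, -14.2]
wrist_force: [-2.4, 0.3, 12.7]
opening: 0.0
```

apply_moves(commands=[[-0.008,0,0,0,-1],[-0.02,0,0,0,-1],[-0.045,0,0,0,-1],[-0.08,0,0,0,-1],[-0.1,0,-0.02,0,0],[-0.105,0,-0.05,0,1],[-0.105,0,-0.07,0,1],[-0.105,0,-0.08,0,1],[-0.105,0,-0.08,0,1],[-0.105,0,-0.08,0,1]])

```text
time: 7.95
ee_pos: [0.5351, -0.1664, 0.1825]
tcp_rot: [-11.3, 89.7, -13.4]
wrist_force: [-0.5, -0.3, -0.3]
opening: 0.0849
```

```bash
python3 - <<'E'
from w import *
c,P=wrist('w2'); x,y,z=[P[...,i] for i in range(3)]
g=(abs(x-.58)<.15)&(abs(y+.168)<.1)&(c['depth']>0)
b=c['frame'].min(-1)
rect(P,g&(z>.085)&(z<.1)&(x>.59)&(x<.645)&(abs(y+.168)<.025),'cap')
rect(P,g&(z>.025)&(z<.035)&(b>60),'plate')
rect(P,g&(z>.07)&(z<.082)&(x<.585),'rib')
go([.5505,-.169,.06],87.9)
E
```

```text
cap 379 [ 614.9 -169.3] [19.3 19.5] 68.0 mean [ 0.614  -0.1692  0.0896]
plate 10652 [ 551.  -168.7] [ 90.2 160.1] 87.6 mean [ 0.5403 -0.1684  0.0298]
rib 1463 [ 550.2 -168.5] [23.5 49.1] 87.0 mean [ 0.549  -0.1687  0.0755]
t 8.0 tcp [ 0.5353 -0.1664  0.1823] yheading 87.9 shift [ 0.1224 -0.0019  0.0147] 0.0
```

View pics/w2.png

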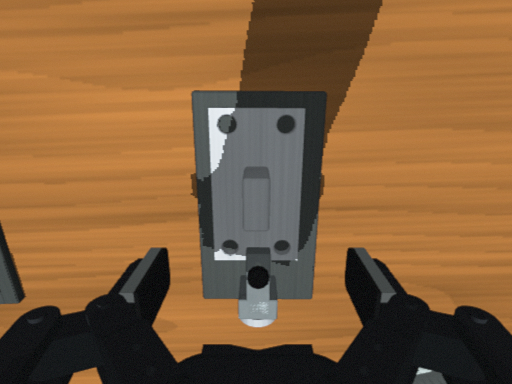

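The wrist view shows the plunger sprung back, with the cap at (258,277) and z 0.0896. The rib at (257,198) is midway between the open fingers. I'm descending onto it.

apply_moves(commands=[[0.01,-0.0017,0.008,0,1],[0.03,-0.0017,0.0153,0,1],[0.055,-0.0017,0.0153,0,1],[0.08,-0.0017,0.0153,0,1],[0.105,-0.0017,0.0153,0,1],[0.122,-0.0017,0.0153,0,1],[0.134,-0.0017,0.0153,0,1],[0.139,-0.0017,0.0153,0,1],[0.14,-0.0017,0.0153,0,1],[0.14,-0.0017,0.0153,0,1]])

```text
time: 9.0
ee_pos: [0.5517, -0.169, 0.0429]
tcp_rot: [-11.6, 89.7, -13.7]
wrist_force: [0.3, -0.2, -0.3]
opening: 0.0857
```

```bash
python3 -c "
from w import *
go([.5503,-.1687,.042],87.7)"
```

```text
t 9.0 tcp [ 0.5517 -0.169   0.0429] yheading 87.9 shift [ 0.0009  0.0002 -0.0014] 0.0035
```

apply_moves(commands=[[0.001,0,-0.001,0.003,0],[0.001,0,-0.001,0.003,-0.3],[0.001,0,-0.001,0.003,-0.6],[0.001,0,-0.001,0.003,-1],[0.001,0,-0.001,0.003,-1],[0.001,0,-0.001,0.003,-1],[0.001,0,-0.001,0.003,-1],[0.001,0,-0.001,0.003,-1],[0.001,0,-0.001,0.003,-1]], newtons=60)

```text
time: 9.9
ee_pos: [0.5509, -0.1689, 0.0424]
tcp_rot: [-9.8, 89.6, -12.1]
wrist_force: [-1.9, 1.4, 5.0]
opening: 0.0231
```

Gripped. Now a 4 mm lift, then check level and force before drawing out.

apply_moves(commands=[[-0.001,0,0,0,-1],[-0.003,0,0,0,-1],[-0.004,0,0,0,-1],[-0.004,0,0,0,-1],[-0.004,0,0,0,-1]])

```text
time: 10.4
ee_pos: [0.5507, -0.1689, 0.046]
tcp_rot: [-10.0, 89.7, -12.2]
wrist_force: [0.3, -0.5, -6.0]
opening: 0.0231
```

```bash
cat >> w.py <<'E'
def plate(n,zt,h=.006):
    c,P=wrist(n); p,R=tool(); x,y,z=[P[...,i] for i in range(3)]
    m=(abs(z-zt)<h)&(np.hypot(x-p[0],y-p[1])<.1)&(c['depth']>0)&(c['frame'].min(-1)>45)
    rect(P,m,'plate'); Q=P[m]; A=np.c_[Q[:,:2]-p[:2],np.ones(len(Q))]; k,*_=np.linalg.lstsq(A,Q[:,2],rcond=None)
    print('slope deg x,y',np.degrees(k[:2]).round(2),'top z at tcp',k[2].round(4),'tcp',p.round(4))
E
python3 -c "
from w import *
print(bot.get_obs()['wrist_force'],bot.get_obs()['torque'])
plate('w3',.034)
go([.45,-.1652,.042],87.7)"
```

```text
[ 0.33854172 -0.49337951 -5.95882973] [-0.03107743  0.07046226 -0.04822822]
plate 24950 [ 548.2 -169.3] [ 90.7 154.9] 87.7 mean [ 0.5136 -0.1679  0.0334]
slope deg x,y [ 0.03 -0.06] top z at tcp 0.0335 tcp [ 0.5507 -0.1689  0.0461]
t 10.45 tcp [ 0.5507 -0.1689  0.0461] yheading 87.74 shift [ 0.0035 -0.0003 -0.1008] 0.0006
```

View pics/w3.png

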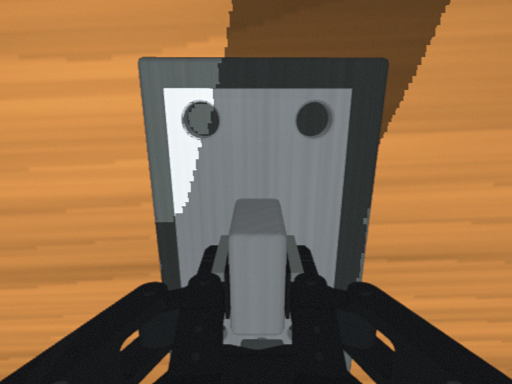

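The plate is level and hangs free, weighing about 6 N, with holes at (200,118) and (312,118). Drawing it straight out.

apply_moves(commands=[[0,0,-0.004,0,-1],[0,0,-0.012,0,-1],[0,0,-0.024,0,-1],[0,0,-0.04,0,-1],[0,0,-0.058,0,-1],[0,0,-0.076,0,-1],[0,0,-0.094,0,-1],[0,0,-0.11,0,-1],[0,0,-0.122,0,-1],[0,0,-0.129,0,-1],[0,0,-0.13,0,-1],[0,0,-0.13,0,-1]])

```text
time: 11.65
ee_pos: [0.4211, -0.1638, 0.0455]
tcp_rot: [-10.5, 89.6, -12.8]
wrist_force: [-0.5, -0.4, -5.4]
opening: 0.0232
```

```bash
python3 -c "
from w import *
print(bot.get_obs()['wrist_force'],bot.get_obs()['torque'])
go([.42,-.1642,.18],71.3)"
```

```text
[-0.4710128  -0.40553369 -5.4028041 ] [ 0.0107217  -0.01382258  0.02669572]
t 11.65 tcp [ 0.4211 -0.1638  0.0455] yheading 87.73 shift [-0.1345 -0.0006 -0.0002] 0.2867
```

apply_moves(commands=[[-0.006,0,0,0,-1],[-0.018,0,0,0,-1],[-0.036,0,0,0,-1],[-0.056,0,0,0.02,-1],[-0.076,0,0,0.06,-1],[-0.096,0,0,0.11,-1],[-0.112,0,0,0.16,-1],[-0.124,0,0,0.21,-1],[-0.131,0,0,0.25,-1],[-0.134,0,0,0.275,-1],[-0.134,0,0,0.287,-1],[-0.134,0,0,0.287,-1]])

```text
time: 12.85
ee_pos: [0.4202, -0.1636, 0.1794]
tcp_rot: [6.3, 89.6, -12.4]
wrist_force: [0.3, -0.1, -6.5]
opening: 0.0233
```

```bash
python3 -c "
from w import *
print(bot.get_obs()['wrist_force'])
go([.511,.229,.17],71.3)"
```

```text
[ 0.29192718 -0.10694112 -6.54793728]
t 12.85 tcp [ 0.4202 -0.1636  0.1794] yheading 71.3 shift [ 0.0094  0.401  -0.0399] 0.0001
```

apply_moves(commands=[[0,0.006,0,0,-1],[0,0.018,0,0,-1],[0,0.036,0,0,-1],[0,0.06,0,0,-1],[0,0.088,0,0,-1],[0,0.118,0,0,-1],[0,0.148,0,0,-1],[0,0.176,0,0,-1],[0,0.2,0,0,-1],[0,0.216,0,0,-1],[0,0.224,0,0,-1],[0,0.226,0,0,-1]])

```text
time: 14.05
ee_pos: [0.4926, 0.0516, 0.1792]
tcp_rot: [5.4, 89.6, -13.2]
wrist_force: [0.5, -1.1, -7.0]
opening: 0.0232
```

```bash
python3 - <<'E'
from w import *
c,P=wrist('w4'); x,y,z=[P[...,i] for i in range(3)]
m=(np.hypot(x-.511,y-.229)<.13)&(abs(z-.07)<.006)&(c['depth']>0)
rect(P,m,'housing')
for r in cams.spot_in('housing','wrist')[:2]: print(r)
go([.511,.229,.17],71.3)
E
```

```text
housing 13809 [513.  228.8] [ 91.1 160.7] 71.7 mean [0.5088 0.2207 0.0694]
{'rect': [365.7, 33.2, 512.0, 232.2], 'confidence': 0.76}
t 14.15 tcp [0.4925 0.0506 0.1794] yheading 71.33 shift [ 0.0092  0.175  -0.0396] 0.0005
```

View pics/w4.png

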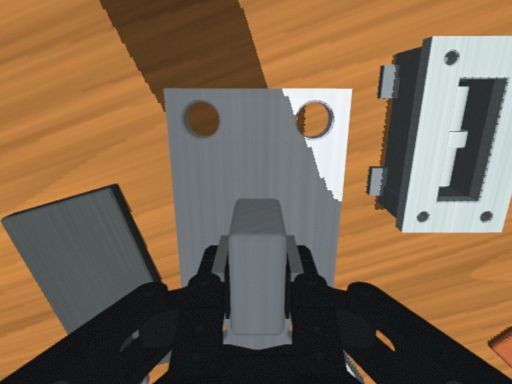

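The housing is visible at right. The wrist fit gives centre (0.513, 0.2288) at -18.3°, with thread holes at (452,57), (423,217) and (487,217). Moving over it, still high.

apply_moves(commands=[[0,0.006,-0.001,0,-1],[0,0.018,-0.004,0,-1],[0,0.036,-0.008,0,-1],[0,0.06,-0.013,0,-1],[0,0.086,-0.019,0,-1],[0,0.112,-0.025,0,-1],[0,0.136,-0.03,-0.003,-1],[0.004,0.155,-0.034,-0.003,-1],[0.008,0.168,-0.0365,-0.003,-1],[0.012,0.174,-0.038,-0.003,-1],[0.014,0.1752,-0.0381,-0.003,-1],[0.014,0.1752,-0.0381,-0.003,-1]])

```text
time: 15.35
ee_pos: [0.5123, 0.2282, 0.1648]
tcp_rot: [-4.1, 89.7, -22.6]
wrist_force: [0.3, -0.1, -5.4]
opening: 0.0232
```

```bash
python3 - <<'E'
from w import *
go([.5125,.2288,.125],71.5)
plate('w5',.153,.008)
E
```

```text
t 15.35 tcp [0.5123 0.2282 0.1648] yheading 71.48 shift [ 0.0398  0.0006 -0.0003] -0.0004
plate 25479 [511.6 228.2] [ 90.6 158. ] 71.3 mean [0.4789 0.2391 0.1522]
slope deg x,y [ 0.07 -0.04] top z at tcp 0.1523 tcp [0.5124 0.2281 0.1651]
```

apply_moves(commands=[[0.004,0.0006,0,0,-1],[0.012,0.0006,0,0,-1],[0.022,0.0006,0,0,-1],[0.032,0.0006,0,0,-1],[0.04,0.0006,0,0,-1],[0.046,0.0006,0,0,-1],[0.05,0.0006,0,0,-1],[0.052,0.0006,0,0,-1],[0.052,0.0006,0,0,-1],[0.052,0.0006,0,0,-1]])

```text
time: 16.4
ee_pos: [0.5131, 0.2286, 0.1135]
tcp_rot: [2.9, 89.6, -15.6]
wrist_force: [-0.2, -0.1, -5.0]
opening: 0.0235
```

```bash
python3 - <<'E'
from w import *
go([.5125,.2288,.1028],71.5)
plate('w6',.102,.006)
a=cv2.imread('pics/w6.png'); cv2.imwrite('pics/w6c.png',cv2.resize(a[60:180,130:380],None,fx=3,fy=3,interpolation=2))
E
```

```text
t 16.4 tcp [0.5131 0.2286 0.1135] yheading 71.47 shift [ 0.0107 -0.     -0.0007] -0.0006
plate 25320 [512.5 228.5] [ 90.6 158.2] 71.3 mean [0.4797 0.2395 0.101 ]
slope deg x,y [ 0.07 -0.01] top z at tcp 0.101 tcp [0.5131 0.2286 0.1136]
```

View pics/w6c.png

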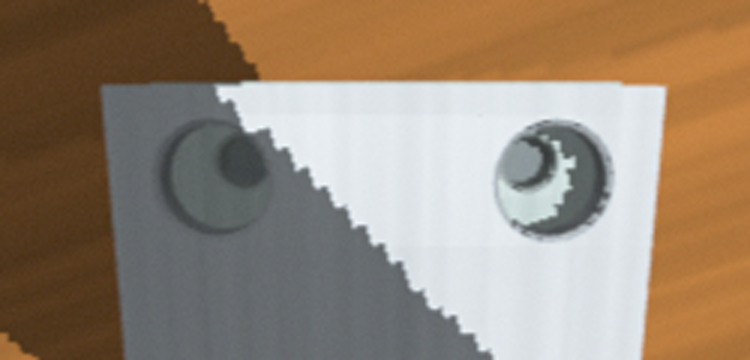

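Both near threads show through the near holes, at crop (243,159) and (526,161). The hole centres are at (216,177) and (554,180). Comparing them by ray intersection.

```bash
cat >> w.py <<'E'
def ray(c,T,u,v,z):
    K=c['camera_matrix'];M=np.array(c['mount']);p,R=T
    d=R@M[:3,:3]@np.array([(u-K[0,2])/K[0,0],(v-K[1,2])/K[1,1],1]);o=R@M[:3,3]+p
    return o+d*(z-o[2])/d[2]
def offs(c,T,ux,zt,f=3,u0=130,v0=60):
    q=[ray(c,T,u0+a/f,v0+b/f,z) for (a,b),z in zip(ux,[zt,zt,.07,.07])]
    for i in (0,1): print('hole',q[i].round(4),'thread',q[i+2].round(4),'err tool y,z (thread-hole)',(T[1].T@(q[i+2]-q[i]))[1:].round(4))
E
python3 - <<'E'
from w import *
T=tool();c=cams.camera('wrist')
offs(c,T,[(216,177),(554,180),(243,159),(526,161)],.101)
h=np.array([.5128,.2287]);a=np.radians(-18.5);U=np.array([np.cos(a),np.sin(a)]);V=np.array([-U[1],U[0]])
print('expected threads',h-.065*U-.028*V,h-.065*U+.028*V)
E
```

```text
hole [0.4426 0.2232 0.101 ] thread [0.4418 0.2235 0.07  ] err tool y,z (thread-hole) [ 0.    -0.001]
hole [0.4607 0.2757 0.101 ] thread [0.4598 0.276  0.07  ] err tool y,z (thread-hole) [-0.     -0.0011]
expected threads [0.44227443 0.22277174] [0.46004349 0.27587787]
```

The error is about 1 mm, along -z of the tool. I'm correcting it during the final lowering to underside 0.080.

apply_moves(commands=[[0.002,0,-0.001,0,-1],[0.005,0,-0.001,0,-1],[0.008,0,-0.001,0,-1],[0.01,0,-0.001,0,-1],[0.0105,0,-0.001,0,-1],[0.0105,0,-0.001,0,-1],[0.0105,0,-0.001,0,-1],[0.0105,0,-0.001,0,-1]])

```text
time: 17.3
ee_pos: [0.5123, 0.2289, 0.1032]
tcp_rot: [4.6, 89.6, -14.0]
wrist_force: [0.1, 0.2, -6.3]
opening: 0.0231
```

```bash
python3 - <<'E'
from w import *
go([.5119,.2288,.1028],71.5)
plate('w7',.090,.006); print(bot.get_obs()['wrist_force'])
a=cv2.imread('pics/w7.png'); cv2.imwrite('pics/w7c.png',cv2.resize(a[60:180,130:380],None,fx=3,fy=3,interpolation=2))
E
```

```text
t 17.3 tcp [0.5123 0.2289 0.1032] yheading 71.46 shift [ 0.0004 -0.0002 -0.0004] -0.0007
plate 25359 [511.9 228.7] [ 90.8 158.8] 71.3 mean [0.4789 0.2399 0.0906]
slope deg x,y [ 0.11 -0.02] top z at tcp 0.0907 tcp [0.5123 0.2289 0.1032]
[-0.39390421 -0.35132483 -5.63571022]
```

View pics/w7c.png

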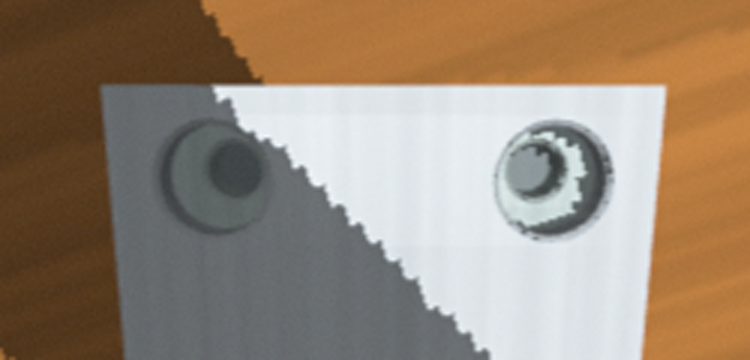

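```bash
python3 - <<'E'
from w import *
T=tool();c=cams.camera('wrist')
offs(c,T,[(216,177),(554,180),(236,168),(532,169)],.0907)
E
```

```text
hole [0.4417 0.2236 0.0907] thread [0.4419 0.2237 0.07  ] err tool y,z (thread-hole) [ 0.0002 -0.    ]
hole [0.4599 0.276  0.0907] thread [0.4596 0.2757 0.07  ] err tool y,z (thread-hole) [-0.0004 -0.0003]
```

```bash
python3 -c "
from w import *
o=bot.get_obs();print(o['qd'].round(2),o['opening'],o['ee_pos']);print(bot.job_done())"
```

```text
[-0.16 -0.12 -0.07 -0.09  0.01  0.09] 0.023584558707693586 [0.51228498 0.22892732 0.1031351 ]
the job is handed in; nothing more can be done
None
```

The job is done and handed in at about 17.4 s of the 58 s allowed. The plate is still in the gripper above the housing.

- **Plunger:** I pressed the cap down until the foot met the plate. Height stopped at 0.078 m while the force rose to about 11–13 N, and I held it there for about 1.3 s. A wrist picture afterwards showed the cap back at 90 mm.
- **Draw-out:** I took the plate by its rib at 60 N, lifted it about 3.5 mm, drew it 130 mm straight out from under the foot, then carried it at height to the housing.
- **Final pose:** In the last checks the underside was about 10.5 mm above the housing top. The plate was level to about 0.1°, and the arm was nearly still.
- **Alignment:** The two near holes were within 0.5 mm of their threads, seen through the holes. I could not see the far pair directly.
- **Contact:** The wrist force stayed at about the plate's weight over the housing, so it showed no touch.
- **Disagreements:** The top and wrist cameras differed by about 2 mm on the housing centre and 0.4° on its angle. I used the wrist view and corrected by 1 mm from the view through the holes. The hammer, clamp and screw tray were never approached.

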